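# Slide a loaded tube rack home in the reader and lock it

### The arm

A 6-joint arm with a two-finger parallel gripper is mounted at the origin on a cart in front of the work surface, level with it; the furniture and walls round the work are solid. World frame = base frame: x ahead of the robot, y to its left, z up, the work surface at z = 0. Lengths are in mm, angles in rad, forces in N, time in s.
With the tool pointing down it reaches from about 325 to 775 mm from the base axis. Payload 5.5 kg.
Tool frame: the origin (TCP) lies where the fingers leave the gripper's body, on its centre line; the fingertips stand 73 mm ahead of it and the grasp point (between the pads) lies 54 mm ahead of it; z points along the fingers, y is the line along which they close (so a half turn about z gives the same grasp; the last joint's range is limited). The gripper opens to 85 mm and grips with 20 to 120 N. Pads are 22 mm wide; open, the fingers measure 114 mm over their backs; the gripper's body (76 mm by 85 mm) begins 54 mm behind the grasp point. The pads swing forward as they close: fully open they stand 13 mm farther back than shut.
Start: joints at [1.16, 0.091, 1.231, -0, 1.82, -0.057], TCP at [207.884, 562.851, 303.875] pointing down, gripper open.
Joint ranges: [-2.87, 2.87], [-0.86, 2.18], [0.17, 2.46], [-1.51, 4.65], [0.06, 2.69], [-2.65, 2.65]. Speed limits (rad/s): [2.57, 2.57, 3.01, 3.14, 3.14, 3.14].

### API

Orientations are given as a 3x3 rotation matrix whose columns are the frame's x, y, z axes.
In Python, from cell import bot, get_image gives the robot as it stands. The module is installed in compiled form; this text tells all that it offers.
- The arm moves only by the tool jog_arm, never from a script. Its argument "targets" is text: rows parted by semicolons, each of 6 numbers parted by spaces: the shift along the tool's x, y, z scaled (see below), then the turn, a rotation vector about the tool's x, y, z scaled (see below). In form: tx ty tz ax ay az; .... A call has 1 to 10 rows; each row is the pose to reach, as a shift and turn from the pose commanded when the call began, along the tool's axes at that moment; what a row does not reach only later rows make up. The controller multiplies each number of a shift by 0.12 m and each number of a turn by 90 degrees. A row lasts 1/10 s, in which the tool goes at most 50 mm and 8.59 degrees, less where a joint would pass 70% of its speed; a pose out of reach is approached as far as the arm can. A call with a number of a shift or a turn outside -1 to 1 is refused whole. A call with a gripper value outside its range is refused whole. "claw" is the opening, from -1 (shut) to 1 (fully open), set as the call begins (left out, the last holds). The fingers move at their own pace and stop on an object; "newtons" is the grip in N (left out, the last holds). Time passes only in rows, so rows that repeat a pose let the fingers close. It gives the time, the measured TCP pose, the force, the opening and the grip force at its end, in the units of the state.
- bot.read_state(): the state, without advancing time (a new reading comes with each control period).
- get_image(name): name is "scene" or "top" or "wrist"; returns a dict with "img" (480x640x3 uint8, red, green, blue), "vertical_fov" (degrees; the focal length in pixels is half the picture's height over the tangent of half this angle, whatever the lens; pixels are square), "cx", "cy" (the principal point, pixels), "rvec" (rotation vector, rad) and "tvec" (3), from world to camera coordinates, as OpenCV has them. Camera axes: x right, y down, z forward; pixel columns grow to the right and rows downward; lengths in mm; the calibration is good to about 2 mm. A picture is of the moment at which its call begins. There is no depth.
- bot.sign_off(): hands the job in; it is judged then, once.
The state is a dict: "time": time; "joint_positions": joint angles; "joint_vel": joint speeds; "joint_torque": joint torques, N m; "tool_pos": TCP position; "orientation": TCP orientation; "wrist_force": force on the tool from outside, world axes, zero at the start; "ft_torque": the same for the moment, N m; "opening": finger opening in mm; "grip_force": force on a finger pad.
Only numpy, scipy, OpenCV 4.12 (cv2) and the standard library are available. Lean on these libraries where they do the work, as an engineer would, in place of code of your own. Each camera call takes 0.05 s, during which the arm holds its last target. There are 200 camera calls.

### The job

Slide the loaded tube rack along the bench, between the reader's guide rails and on under the hood until it is fully home against the end stop inside; feel for the stop and press gently, do not ram it, and keep the tubes standing in the rack. Then, with the rack home, swing the cam lever beside the rail a quarter turn, until it lies along the rack, to lock it. Leave the bottle, dish and timer where they stand.

Things in the scene. Friction and masses are not known exactly. Their poses are not given: they have to be found in the camera images.
- reader: White bench-top tube reader, fixed, with a lane for the rack. Origin on the bench, mid-mouth; x along the lane into the reader, y across to the lever's side, z up. Aluminium rails 38 mm high run from x = 0; the lane between is 87 mm wide, its floor the bench. Wings 36 mm high flare from y = +-44 mm at x = 0 to +-64 mm at x = -30. Rail lips overhang the lane 5 mm at 34 mm height
- hood (a point): middle of the hood's front edge, on top, 150 mm high (reader x = 58 mm). The hood spans reader x = 58 to 195 mm, y = +-64 mm, open to the mouth below 106 mm, closed behind. Inside, hidden from above, is the end stop, clamped with its face between reader x = 120 and 165 mm; its place is not reported. With the rack home against it, 30 to 75 mm of the rack still stick out of the mouth
- paddle (a joint): light sprung paddle on the end stop's face: 0 standing 8 mm proud, 0.008 m pressed flush with the stop by a rack that is fully home; spring 0.2 to 0.6 N, less than the rack's friction on the bench
- cam_lever (a joint): cam lever on a vertical pivot on the rail: 0 open, arm straight out from the lane (reader +y); 1.57 rad closed, arm along the reader's -x, beside the rack. Closes counter-clockwise from above, with 1 to 3 N at the post, and stays where it is left. Closing, its eccentric presses the rack's side against the other rail
- lever_post (a point): on the axis of the upright black post at the free end of the lever, 70 mm above the bench. The post is 19 mm thick and stands from 49 to 86 mm height; the steel arm below it is 12 mm wide, at 42 to 49 mm height; post axis 70 mm from the pivot axis
- lever_pivot (a point): the lever's pivot axis at 50 mm height; reader x = 30 mm, y = 55.5 mm
- rack: ivory 40-place tube rack, loose, 84 x 195 x 31 mm, about 0.35 kg, too wide to grip. Origin mid-underside; y along it, +y end goes in first; x across. Its ends are full walls; on the long sides only the 4 mm floor and the top plate (26 to 31 mm height) reach the outline, open between. Five tubes stand in its two middle rows, from 83 mm ahead of its middle to 9 mm behind
- tube_0: glass sample tube standing loosely in a hole of the rack, 13 mm thick, its top 74 to 76 mm above the bench; origin at its foot (4 mm above the bench), z along it
- tube_1: glass sample tube standing loosely in a hole of the rack, 13 mm thick, its top 74 to 76 mm above the bench; origin at its foot (4 mm above the bench), z along it
- tube_2: glass sample tube standing loosely in a hole of the rack, 13 mm thick, its top 74 to 76 mm above the bench; origin at its foot (4 mm above the bench), z along it
- tube_3: glass sample tube standing loosely in a hole of the rack, 13 mm thick, its top 74 to 76 mm above the bench; origin at its foot (4 mm above the bench), z along it
- tube_4: glass sample tube standing loosely in a hole of the rack, 13 mm thick, its top 74 to 76 mm above the bench; origin at its foot (4 mm above the bench), z along it
- amber_bottle: small amber reagent bottle with a green cap, 48 mm thick, 102 mm high, origin under its middle; bystander
- dish: petri dish with lid, 58 mm wide, 14 mm high, origin under its middle; bystander
- timer: white lab timer lying flat, 62 x 66 x 18 mm, origin under its middle; bystander
Mind the look-alikes: they are no part of the job. There is more than one size of the rack; the job needs the larger.

How it is judged (in metres and radians):
On the way, in this order (a step that is already met when the one before it is completed fails the run):
1. the rack is home against the end stop (paddle pressed at least 5.5 mm of 8), flat in the lane, while the lever is still open (under 0.7 rad) (value of joint paddle above 0.0055 m and x of rack in the frame of reader between 0.015 and 0.075 m and angle between the y axis of rack and the x axis of reader, either way round below 0.05 rad and angle between rack's own z axis and vertical below 0.05 rad and z of rack in the frame of reader below 0.005 m and value of joint cam_lever below 0.7 rad), for 0.2 s.
2. the lever is swung closed (at least 1.4 rad) with the rack still home (value of joint cam_lever above 1.4 rad and value of joint paddle above 0.0055 m), for 0.2 s.
At the end, for the whole second after the job is handed in: the rack lies flat and straight in the lane, home against the end stop (paddle pressed in by at least 5.5 of its 8 mm), at rest; the cam lever is closed (at least 1.4 of 1.57 rad); all five tubes stand in the rack, less than 0.35 rad (20 degrees) off vertical (all of step 2 and x of rack in the frame of reader between 0.015 and 0.075 m and angle between the y axis of rack and the x axis of reader, either way round below 0.05 rad and angle between rack's own z axis and vertical below 0.05 rad and z of rack in the frame of reader below 0.005 m and angle between each of tube_0, tube_1, tube_2, tube_3, tube_4's own z axis and vertical below 0.35 rad and horizontal distance between each of tube_0, tube_1, tube_2, tube_3, tube_4 and rack below 0.11 m and height (world z) of each of tube_0, tube_1, tube_2, tube_3, tube_4 below 0.02 m and linear speed of rack below 0.01 m/s); the robot touches nothing.
It fails at once if the rack is rammed home: more than 40 N between rack and reader while the rack is in the lane and the lever still open (contact force between rack and reader above 40 N and x of rack in the frame of reader above 0.01 m and value of joint cam_lever below 0.7 rad).
It fails at once if a tube falls over or out of the rack (0.6 rad off vertical or lifted 30 mm) (angle between any of tube_0, tube_1, tube_2, tube_3, tube_4's own z axis and vertical above 0.6 rad or height (world z) of any of tube_0, tube_1, tube_2, tube_3, tube_4 above 0.034 m).
It fails at once if the bottle, dish or timer is moved by more than 20 mm (distance of any of amber_bottle, dish, timer from where it was at the start of the episode above 0.02 m).
It also fails if it takes over 70 s, if anything falls off the work surface, if the arm or the gripper's body presses on something with over 40 N, if the wrist force passes 120 N, or if a joint passes its speed limit or range.

## Working session

There is one attempt and no reset: what is moved stays moved. The work goes in short steps, Python scripts to look and compute and a tool call to move; the robot and the scene stay as the last step left them, time stands still between calls to the robot, and variables do not carry over. Pictures are saved under pics/ and viewed, at most 10 in all, crops included, and the job is handed in when it is done.

Besides the shell and the picture viewer there is one more tool, called after "Call:" as name(argument=value, ...) on one line, values as JSON. jog_arm: Moves the arm, as the interface text tells. Shifts and turns lie within -1 to 1; 1 stands for 0.12 m of shift or 90 degrees of turn. Its arguments: {"type":"object","properties":{"targets":{"type":"string"},"claw":{"type":"number"},"newtons":{"type":"number"}},"required":["targets"]}

```bash
mkdir -p pics; cat > h.py <<'E'
import numpy as np, cv2
from cell import bot, get_image
def cam(n):
    d=get_image(n); f=240/np.tan(np.radians(d["vertical_fov"])/2)
    K=np.array([[f,0,d["cx"]],[0,f,d["cy"]],[0,0,1]]); R=cv2.Rodrigues(np.array(d["rvec"],float))[0]; t=np.array(d["tvec"],float).ravel()
    return d["img"],K,R,t
def pt(c,u,v,z):
    _,K,R,t=c; r=R.T@np.linalg.inv(K)@np.array([u,v,1.]); o=-R.T@t
    return o+r*(z-o[2])/r[2]
def px(c,p):
    _,K,R,t=c; q=K@(R@np.array(p,float)+t); return q[:2]/q[2]
E
python3 - <<'E'
from h import *
import pickle
for n in("scene","top"):
    c=cam(n); cv2.imwrite(f"pics/{n}0.png",c[0][:,:,::-1]); pickle.dump(c,open(n+".pkl","wb")); print(n,-c[2].T@c[3], c[1][0,0])
s=bot.read_state();print(s["time"],s["orientation"],s["wrist_force"],s["opening"])
E
```

```text
scene [ -64.18786369 -677.34905519  730.90103301] 475.34780036270104
top [ 373.33506898 -101.1019068  1121.97521023] 446.38650051989924
0.1 [[-9.38071676e-01  3.46440451e-01 -7.38166337e-04]
 [ 3.46441219e-01  9.38070199e-01 -1.66820135e-03]
 [ 1.14519414e-04 -1.82062368e-03 -9.99998336e-01]] [0.14418821 0.41760498 1.12750358] 85.45120688183546
```

View pics/top0.png

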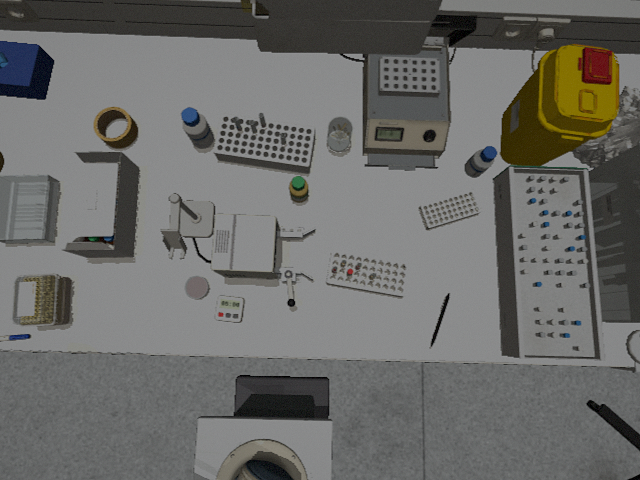

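View pics/scene0.png

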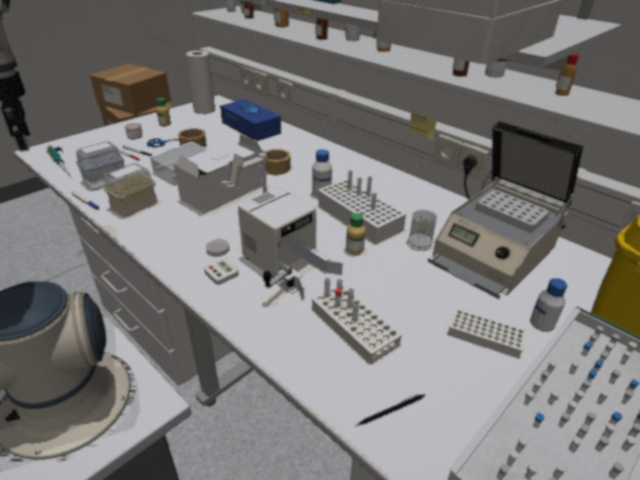

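Top view: the target rack is at (367,273), with tubes at its left end. The reader's hood is at (247,245) with its mouth facing right, the post at (291,302), timer (229,309), dish (197,287) and bottle (298,187). I'll enlarge that area.

```bash
python3 - <<'E'
from h import *
import pickle
c=pickle.load(open("top.pkl","rb"))
im=c[0][165:325,200:420,::-1]
cv2.imwrite("pics/crop1.png",cv2.resize(im,None,fx=3.6,fy=3.6,interpolation=cv2.INTER_CUBIC))
print(px(c,[207,562,304]),px(c,[0,0,0]),px(c,[300,0,0]))
for u,v in[(367,273),(291,302)]: print(pt(c,u,v,31))
hsv=cv2.cvtColor(c[0],cv2.COLOR_RGB2HSV)
E
```

```text
[-81.35778544 412.54871301] [262.10894194 487.18508851] [268.40515866 353.0289718 ]
[ 498.57489541 -235.26158085   31.        ]
[422.96538425 -51.51978501  31.        ]
```

View pics/crop1.png

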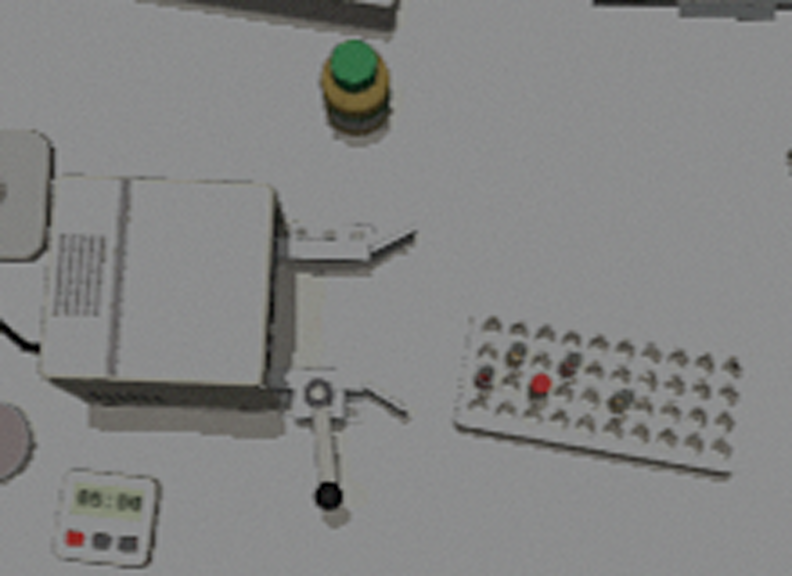

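Crop: the rack's hole-grid corners are at (491,325), (733,367), (479,402) and (722,447). The pivot ring is at (319,392), post top (328,495), hood front top edge (275,185)-(268,383), and far rail edge (290,262)-(370,262).

```bash
python3 - <<'E'
from h import *
import pickle
c=pickle.load(open("top.pkl","rb"))
P=lambda u,v,z: pt(c,200+(u+.5)/3.6-.5,165+(v+.5)/3.6-.5,z)
def show(n,p): print(n,np.round(p,1))
h=[P(*a,31) for a in[(491,325),(733,367),(479,402),(722,447)]]
for x in h: show("hole",x)
show("rack c",np.mean(h,0)); d=h[0]+h[2]-h[1]-h[3]; print(np.linalg.norm(d)/2,np.degrees(np.arctan2(-d[0],d[1])))
for n,u,v,z in[("pivot",319,392,52),("post",328,495,86),("hoodF",275,185,150),("hoodN",268,383,150),("hoodBF",55,177,150),("hoodBN",42,378,150),("railF a",290,262,38),("railF b",370,262,38),("wingF tip",415,235,36),("wingN tip",407,416,36),("bottle",354,63,102),("timerTR",158,480,18),("timerBR",150,565,18),("rackBL",457,425,31),("rackBR",730,470,31)]: show(n,P(u,v,z))
# green/black centroids
hsv=cv2.cvtColor(c[0],cv2.COLOR_RGB2HSV)
m=(hsv[...,2]<40); m[:290]=0;m[310:]=0;m[:,:280]=0;m[:,302:]=0
v,u=np.nonzero(m); print(len(u)); show("post blob",pt(c,u.mean(),v.mean(),84))
E
```

```text
hole [ 541.2 -158.2   31. ]
hole [ 517.  -324.8   31. ]
hole [ 488.1 -151.1   31. ]
hole [ 462.1 -316.8   31. ]
rack c [ 502.1 -237.8   31. ]
168.07246309847383 -8.580064980970004
pivot [489.5 -43.3  52. ]
post [420.1 -53.5  86. ]
hoodF [606.8 -16.2 150. ]
hoodN [483.4 -17.5 150. ]
hoodBF [607.6 119.9 150. ]
hoodBN [482.6 118.9 150. ]
railF a [579.8 -19.1  38. ]
railF b [581.4 -73.9  38. ]
wingF tip [ 601.7 -104.2   36. ]
wingN tip [ 476.7 -102.4   36. ]
bottle [702.8 -60.4 102. ]
timerTR [430.2  65.4  18. ]
timerBR [373.4  67.4  18. ]
rackBL [ 472.  -136.5   31. ]
rackBR [ 446.7 -322.2   31. ]
42
post blob [420.2 -53.8  84. ]
```

Call:
jog_arm(targets="-1 -1 0 0 0 -0.232; -1 -1 0 0 0 -0.232; -1 -1 0 0 0 -0.232; -1 -1 0 0 0 -0.232; -1 -1 0 0 0 -0.232", claw=0, newtons=20)

```text
time: 0.6
tool_pos: [280.0, 406.6, 304.1]
orientation: [[-1.0, -0.007, 0.001], [-0.007, 1.0, -0.0], [-0.001, -0.0, -1.0]]
wrist_force: [-0.4, -0.2, 0.5]
opening: 42.7
grip_force: 0.0
```

Call:
jog_arm(targets="-0.4 -1 0 0 0 0; -0.4 -1 0 0 0 0; -0.4 -1 0 0 0 0; -0.4 -1 0 0 0 0")

```text
time: 1.0
tool_pos: [329.1, 287.5, 303.9]
orientation: [[-1.0, -0.007, 0.001], [-0.007, 1.0, -0.0], [-0.001, -0.0, -1.0]]
wrist_force: [0.3, -0.2, 0.4]
opening: 42.9
grip_force: 0.0
```

Call:
jog_arm(targets="-0.3 -1 0 0 0 0; -0.3 -1 0 0 0 0; -0.3 -1 0 0 0 0; -0.3 -1 0 0 0 0")

```text
time: 1.4
tool_pos: [366.1, 168.5, 303.7]
orientation: [[-1.0, -0.007, -0.0], [-0.007, 1.0, -0.0], [0.0, -0.0, -1.0]]
wrist_force: [-0.5, 0.5, -0.0]
opening: 42.8
grip_force: 0.0
```

Call:
jog_arm(targets="0 -1 0 0 0 0; 0 -1 0 0 0 0; 0 -1 0 0 0 0; 0 -1 0 0 0 0")

```text
time: 1.8
tool_pos: [367.0, 49.2, 303.8]
orientation: [[-1.0, -0.008, -0.0], [-0.008, 1.0, 0.0], [0.0, 0.0, -1.0]]
wrist_force: [-0.9, 0.7, -0.1]
opening: 42.8
grip_force: 0.0
```

Call:
jog_arm(targets="-0.2 -1 0 0 0 0; -0.2 -1 0 0 0 0; -0.2 -1 0 0 0 0; -0.2 -1 0 0 0 0")

```text
time: 2.2
tool_pos: [393.0, -70.3, 303.1]
orientation: [[-1.0, -0.009, -0.001], [-0.009, 1.0, 0.001], [0.001, 0.001, -1.0]]
wrist_force: [-0.6, -0.4, -1.1]
opening: 42.5
grip_force: 0.0
```

Call:
jog_arm(targets="-0.1 -1 0 0 0 0; -0.1 -1 0 0 0 0; -0.1 -1 0 0 0 0; -0.1 -1 0 0 0 0")

```text
time: 2.6
tool_pos: [406.4, -189.9, 303.0]
orientation: [[-1.0, -0.01, -0.001], [-0.01, 1.0, 0.001], [0.001, 0.001, -1.0]]
wrist_force: [0.2, 0.5, -1.1]
opening: 42.7
grip_force: 0.0
```

Call:
jog_arm(targets="-0.1 -0.35 1 0 0 0; -0.1 -0.35 1 0 0 0; -0.1 -0.35 1 0 0 0; -0.1 -0.35 1 0 0 0")

```text
time: 3.0
tool_pos: [417.2, -228.9, 178.9]
orientation: [[-1.0, -0.012, -0.007], [-0.012, 1.0, 0.006], [0.007, 0.006, -1.0]]
wrist_force: [-0.3, 0.8, -0.4]
opening: 42.7
grip_force: 0.0
```

```bash
python3 - <<'E'
from h import *
c=cam("scene"); cv2.imwrite("pics/s1.png",cv2.resize(c[0][180:400,150:450,::-1],None,fx=2.6,fy=2.6,interpolation=cv2.INTER_CUBIC)); print(bot.read_state()["tool_pos"])
E
```

```text
[ 417.92738532 -229.31490552  182.23222726]
```

View pics/s1.png

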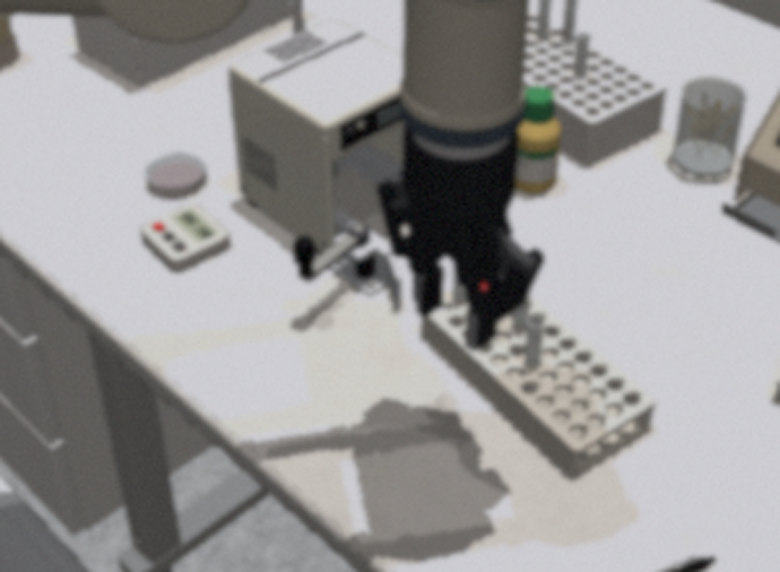

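The gripper (fingers around (455,310) in the crop) hovers on the near side of the rack. Lever and wings are clear of it. Descending beside the rack.

Call:
jog_arm(targets="0 0 0.4 0 0 0; 0 0 0.8 0 0 0; 0 0 0.8 0 0 0; 0 0 0.8 0 0 0; 0 0 0.8 0 0 0")

```text
time: 3.55
tool_pos: [419.8, -232.3, 92.3]
orientation: [[-1.0, -0.011, 0.005], [-0.011, 1.0, -0.003], [-0.005, -0.003, -1.0]]
wrist_force: [0.5, -0.9, 0.6]
opening: 42.6
grip_force: 0.0
```

Call:
jog_arm(targets="-0.05 0 0 0 0 0; -0.1 0 0 0 0 0; -0.14 0 0 0 0 0; -0.18 0 0 0 0 0; -0.21 0 0 0 0 0; -0.24 0 0 0 0 0; -0.27 0 0 0 0 0; -0.3 0 0 0 0 0; -0.33 0 0 0 0 0; -0.36 0 0 0 0 0")

```text
time: 4.55
tool_pos: [461.1, -231.4, 87.8]
orientation: [[-1.0, -0.011, -0.0], [-0.011, 1.0, 0.0], [0.0, 0.0, -1.0]]
wrist_force: [-1.5, -0.9, 1.0]
opening: 42.7
grip_force: 1.2
```

```bash
python3 - <<'E'
from h import *
c=cam("top"); cv2.imwrite("pics/t1.png",cv2.resize(c[0][165:325,200:420,::-1],None,fx=3.6,fy=3.6,interpolation=cv2.INTER_CUBIC)); print(bot.read_state()["tool_pos"])
E
```

```text
[ 461.53599435 -231.35800771   87.8319788 ]
```

View pics/t1.png

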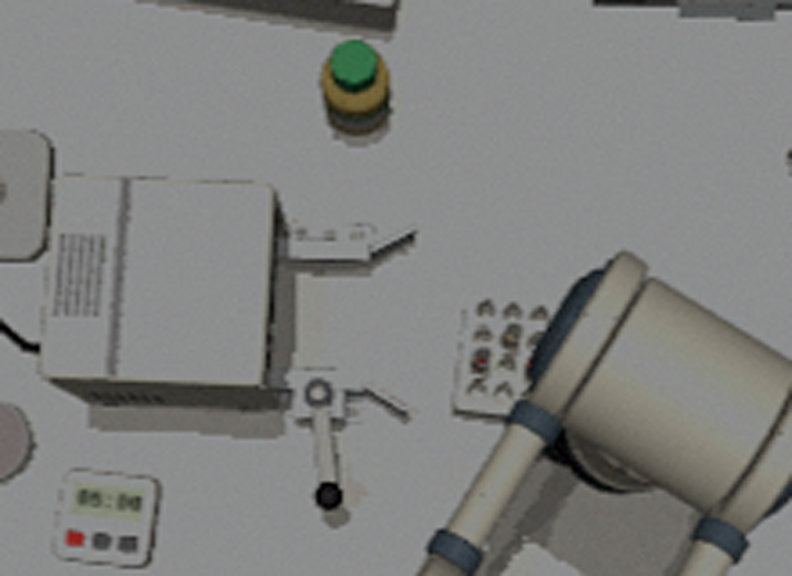

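Contact made: the rack's lead corner moved to (455,412) and its rows are tilting back toward level. I'll keep pushing.

Call:
jog_arm(targets="-0.03 0 0 0 0 0; -0.06 0 0 0 0 0; -0.09 0 0 0 0 0; -0.12 0 0 0 0 0; -0.15 0 0 0 0 0; -0.17 0 0 0 0 0; -0.19 0 0 0 0 0; -0.19 0 0 0 0 0")

```text
time: 5.4
tool_pos: [484.1, -231.1, 87.9]
orientation: [[-1.0, -0.011, 0.001], [-0.011, 1.0, 0.0], [-0.001, 0.0, -1.0]]
wrist_force: [-0.6, 0.4, -0.5]
opening: 42.7
grip_force: 0.1
```

```bash
python3 - <<'E'
from h import *
c=cam("top"); cv2.imwrite("pics/t2.png",cv2.resize(c[0][230:290,260:380,::-1],None,fx=6,fy=6,interpolation=cv2.INTER_CUBIC)); print(bot.read_state()["tool_pos"])
E
```

```text
[ 484.07677673 -231.05258476   87.90147141]
```

View pics/t2.png

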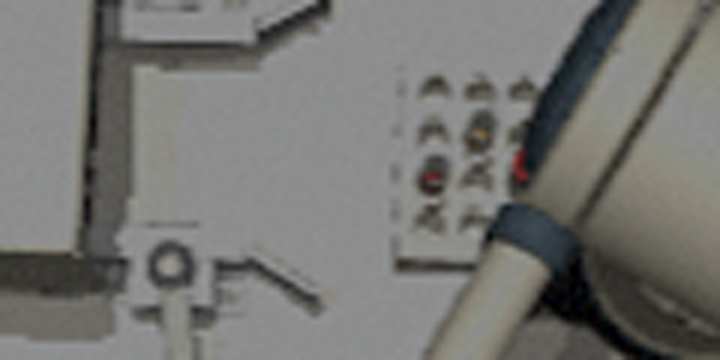

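Rack is now level with the lane: hole rows at v=88, 133, 177 and 218, near lead corner (396,262). The rail lip edges are at v≈42 and 222.

```bash
python3 - <<'E'
from h import *
import pickle
c=pickle.load(open("top.pkl","rb"))
P=lambda u,v,z: np.round(pt(c,260+(u+.5)/6-.5,230+(v+.5)/6-.5,z),1)
for v in(88,133,177,218): print(P(433,v,31))
print("corner",P(396,262,31),P(396,268,4))
print("lips",P(200,42,38),P(185,222,38),"pivot",P(170,264,52))
print("wing", P(325,5,36),P(318,305,36),P(255,35,36),P(245,262,36))
E
```

```text
[ 567.7 -147.1   31. ]
[ 548.9 -147.5   31. ]
[ 530.5 -147.9   31. ]
[ 513.6 -148.2   31. ]
corner [ 495.1 -133.5   31. ] [ 495.6 -134.3    4. ]
lips [582.8 -50.4  38. ] [508.1 -47.1  38. ] pivot [489.3 -42.5  52. ]
wing [ 600.4 -101.4   36. ] [ 476.1 -102.1   36. ] [586.8 -72.8  36. ] [492.8 -72.   36. ]
```

Call:
jog_arm(targets="-0.02 0 0 0 0 0; -0.04 0 0 0 0 0; -0.05 0 0 0 0 0; -0.05 0 0 0 0 0; 0.05 0 0 0 0 0; 0.2 0 0 0 0 0; 0.3 0 -0.2 0 0 0; 0.3 -0.3 -0.8 0 0 0; 0.3 -0.3 -0.8 0 0 0; 0.3 -0.3 -0.8 0 0 0")

```text
time: 6.45
tool_pos: [448.9, -269.8, 189.6]
orientation: [[-1.0, -0.009, 0.008], [-0.009, 1.0, -0.006], [-0.008, -0.006, -1.0]]
wrist_force: [0.5, -0.6, -0.3]
opening: 42.7
grip_force: 0.0
```

```bash
python3 - <<'E'
from h import *
s=bot.read_state(); print(s["time"],s["tool_pos"],s["joint_positions"])
E
```

```text
6.45 [ 448.88782063 -269.79048434  189.60316798] [-6.06042169e-01 -1.14593516e-01  1.63681351e+00 -1.79884286e-04
  1.60937460e+00 -2.18593597e+00]
```

Call:
jog_arm(targets="-0.78 -0.69 0 0 0 0.5; -0.78 -0.69 0 0 0 0.5; -0.78 -0.69 0 0 0 0.5; -0.78 -0.69 0 0 0 0.5; -0.78 -0.69 0 0 0 0.5; -0.78 -0.69 0 0 0 0.5; -0.78 -0.69 0 0 0 0.5")

```text
time: 7.15
tool_pos: [542.1, -348.9, 182.7]
orientation: [[-0.715, 0.699, -0.001], [0.699, 0.715, 0.001], [0.002, 0.0, -1.0]]
wrist_force: [0.8, -0.2, 0.2]
opening: 42.3
grip_force: 0.0
```

Call:
jog_arm(targets="0 0 0 0 0 0.5; 0 0 0 0 0 0.5; 0 0 0 0 0 0.5; 0 0 0 0 0 0.5; 0 0 0 0 0 0.5; 0 0 0 0 0 0.5; 0 0 0 0 0 0.5")

```text
time: 7.85
tool_pos: [542.2, -349.0, 183.3]
orientation: [[-0.012, 1.0, -0.0], [1.0, 0.012, 0.001], [0.001, -0.0, -1.0]]
wrist_force: [-0.1, -0.1, 0.1]
opening: 42.2
grip_force: 0.0
```

```bash
python3 - <<'E'
from h import *
c=cam("top"); cv2.imwrite("pics/t3.png",cv2.resize(c[0][215:305,260:400,::-1],None,fx=5,fy=5,interpolation=cv2.INTER_CUBIC)); print(bot.read_state()["tool_pos"])
E
```

```text
[ 542.25711343 -349.02590204  183.45886862]
```

View pics/t3.png

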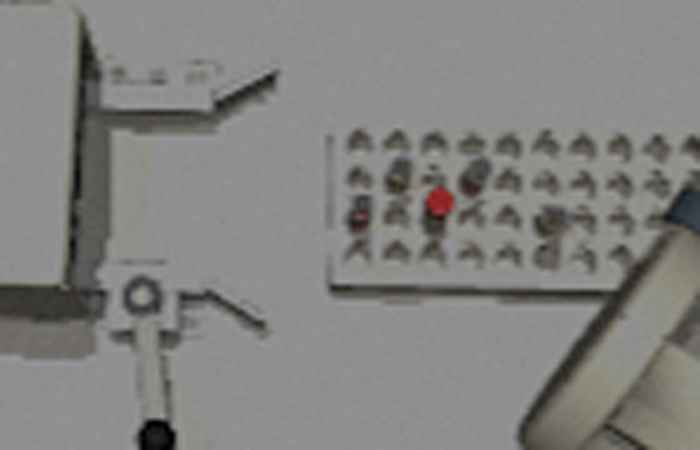

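The rack is straight: rows at v=140 to 250, lead edge u=330, about in line with the lane (lips at v=110 and 262). Tubes all stand. Descending behind the trailing end wall.

Call:
jog_arm(targets="-0.08 0.01 0.4 0 0 0; -0.08 0.01 0.8 0 0 0; -0.08 0.01 0.87 0 0 0; -0.08 0.01 0.87 0 0 0; -0.08 0.01 0.87 0 0 0")

```text
time: 8.4
tool_pos: [544.8, -359.4, 82.2]
orientation: [[-0.011, 1.0, 0.003], [1.0, 0.011, -0.002], [-0.002, 0.003, -1.0]]
wrist_force: [0.9, -0.1, 0.7]
opening: 42.5
grip_force: 0.0
```

Call:
jog_arm(targets="0.04 0 0 0 0 0; 0.08 0 0 0 0 0; 0.12 0 0 0 0 0; 0.16 0 0 0 0 0; 0.2 0 0 0 0 0; 0.24 0 0 0 0 0; 0.28 0 0 0 0 0; 0.32 0 0 0 0 0; 0.36 0 0 0 0 0; 0.4 0 0 0 0 0")

```text
time: 9.4
tool_pos: [543.3, -310.6, 79.6]
orientation: [[-0.011, 1.0, 0.0], [1.0, 0.011, -0.0], [-0.0, 0.0, -1.0]]
wrist_force: [0.6, -3.6, 2.0]
opening: 43.1
grip_force: 1.7
```

Call:
jog_arm(targets="0.03 0.002 0 0 0 0; 0.06 0.005 0 0 0 0; 0.09 0.007 0 0 0 0; 0.12 0.01 0 0 0 0; 0.15 0.012 0 0 0 0; 0.18 0.015 0 0 0 0; 0.21 0.015 0 0 0 0; 0.24 0.015 0 0 0 0")

```text
time: 10.2
tool_pos: [544.8, -281.7, 79.4]
orientation: [[-0.011, 1.0, -0.0], [1.0, 0.011, 0.0], [0.0, -0.0, -1.0]]
wrist_force: [-0.2, -2.3, 2.1]
opening: 42.9
grip_force: 1.6
```

```bash
python3 - <<'E'
from h import *
s=bot.read_state();print(s["wrist_force"],s["ft_torque"])
c=cam("top"); cv2.imwrite("pics/t4.png",cv2.resize(c[0][215:305,260:400,::-1],None,fx=5,fy=5,interpolation=cv2.INTER_CUBIC)); print(bot.read_state()["tool_pos"])
E
```

```text
[-0.21131259 -2.29318163  2.05853792] [-0.46643342  0.01149139 -0.07169255]
[ 544.90179025 -281.17369256   79.36199697]
```

View pics/t4.png

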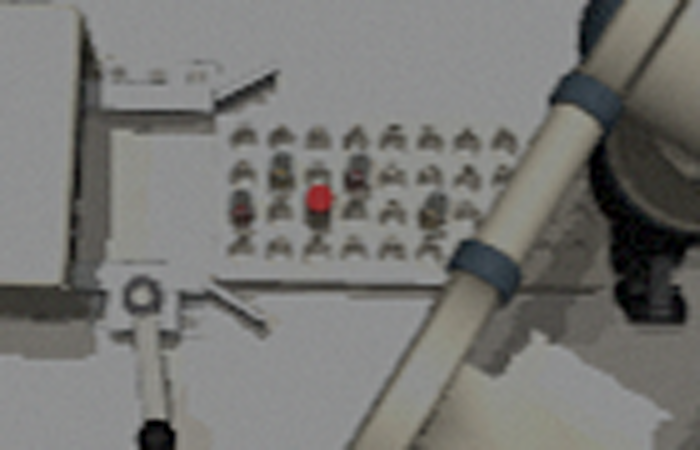

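The lead end is in the mouth (u≈215), straight, and the tubes are upright. Continuing slowly.

Call:
jog_arm(targets="0.03 0 0 0 0 0; 0.06 0 0 0 0 0; 0.09 0 0 0 0 0; 0.12 0 0 0 0 0; 0.15 0 0 0 0 0; 0.18 0 0 0 0 0; 0.18 0 0 0 0 0")

```text
time: 10.95
tool_pos: [544.6, -259.7, 79.3]
orientation: [[-0.011, 1.0, -0.0], [1.0, 0.011, 0.001], [0.001, -0.0, -1.0]]
wrist_force: [0.6, -2.0, 1.9]
opening: 42.7
grip_force: 0.9
```

Call:
jog_arm(targets="0.03 0 0 0 0 0; 0.06 0 0 0 0 0; 0.09 0 0 0 0 0; 0.12 0 0 0 0 0; 0.15 0 0 0 0 0; 0.18 0 0 0 0 0; 0.21 0 0 0 0 0; 0.24 0 0 0 0 0; 0.27 0 0 0 0 0; 0.3 0 0 0 0 0")

```text
time: 11.95
tool_pos: [544.6, -225.7, 80.4]
orientation: [[-0.01, 1.0, 0.002], [1.0, 0.01, -0.003], [-0.003, 0.002, -1.0]]
wrist_force: [0.7, -4.4, 3.3]
opening: 42.4
grip_force: 1.9
```

Call:
jog_arm(targets="0.03 0 0 0 0 0; 0.06 0 0 0 0 0; 0.09 0 0 0 0 0; 0.12 0 0 0 0 0; 0.15 0 0 0 0 0; 0.15 0 0 0 0 0")

```text
time: 12.55
tool_pos: [543.9, -205.6, 79.2]
orientation: [[-0.011, 1.0, -0.001], [1.0, 0.011, 0.001], [0.001, -0.001, -1.0]]
wrist_force: [0.6, -0.7, 0.4]
opening: 42.5
grip_force: 0.7
```

Call:
jog_arm(targets="0.03 0 0 0 0 0; 0.06 0 0 0 0 0; 0.09 0 0 0 0 0; 0.12 0 0 0 0 0; 0.15 0 0 0 0 0; 0.18 0 0 0 0 0; 0.18 0 0 0 0 0")

```text
time: 13.25
tool_pos: [543.6, -184.0, 79.1]
orientation: [[-0.011, 1.0, -0.001], [1.0, 0.011, 0.001], [0.001, -0.001, -1.0]]
wrist_force: [-0.2, 0.1, -0.7]
opening: 42.4
grip_force: 0.0
```

Call:
jog_arm(targets="0.02 0 0 0 0 0; 0.04 0 0 0 0 0; 0.06 0 0 0 0 0; 0.08 0 0 0 0 0; 0.1 0 0 0 0 0; 0.12 0 0 0 0 0; 0.14 0 0 0 0 0; 0.16 0 0 0 0 0")

```text
time: 14.05
tool_pos: [543.6, -165.5, 79.5]
orientation: [[-0.011, 1.0, -0.0], [1.0, 0.011, -0.0], [-0.0, -0.0, -1.0]]
wrist_force: [0.9, -1.7, -1.9]
opening: 42.9
grip_force: 0.9
```

Call:
jog_arm(targets="0.01 0 0 0 0 0; 0.02 0 0 0 0 0; 0.03 0 0 0 0 0; 0.04 0 0 0 0 0")

```text
time: 14.45
tool_pos: [543.5, -160.9, 79.5]
orientation: [[-0.011, 1.0, -0.0], [1.0, 0.011, -0.0], [-0.0, -0.0, -1.0]]
wrist_force: [0.4, -1.1, -1.9]
opening: 42.9
grip_force: 0.9
```

Call:
jog_arm(targets="0.01 0 0 0 0 0; 0.02 0 0 0 0 0; 0.03 0 0 0 0 0; 0.04 0 0 0 0 0")

```text
time: 14.85
tool_pos: [543.5, -156.0, 79.5]
orientation: [[-0.011, 1.0, 0.0], [1.0, 0.011, -0.0], [-0.0, 0.0, -1.0]]
wrist_force: [-0.6, -2.0, -1.5]
opening: 42.4
grip_force: 0.9
```

Baseline friction is about 1–2 N. Creeping on in small steps.

Call:
jog_arm(targets="0.01 0 0 0 0 0; 0.02 0 0 0 0 0; 0.03 0 0 0 0 0; 0.04 0 0 0 0 0")

```text
time: 15.25
tool_pos: [543.5, -151.2, 79.5]
orientation: [[-0.011, 1.0, 0.0], [1.0, 0.011, -0.0], [-0.0, 0.0, -1.0]]
wrist_force: [0.4, -1.6, -0.8]
opening: 42.7
grip_force: 0.9
```

Call:
jog_arm(targets="0.01 0 0 0 0 0; 0.02 0 0 0 0 0; 0.03 0 0 0 0 0; 0.04 0 0 0 0 0")

```text
time: 15.65
tool_pos: [543.4, -146.4, 79.5]
orientation: [[-0.011, 1.0, 0.0], [1.0, 0.011, -0.0], [-0.0, 0.0, -1.0]]
wrist_force: [-0.0, -2.0, -1.3]
opening: 42.5
grip_force: 1.0
```

Call:
jog_arm(targets="0.01 0 0 0 0 0; 0.02 0 0 0 0 0; 0.03 0 0 0 0 0")

```text
time: 15.95
tool_pos: [543.4, -142.8, 79.5]
orientation: [[-0.011, 1.0, -0.0], [1.0, 0.011, 0.0], [0.0, -0.0, -1.0]]
wrist_force: [0.5, -1.7, -0.2]
opening: 42.6
grip_force: 1.0
```

Call:
jog_arm(targets="0.01 0 0 0 0 0; 0.02 0 0 0 0 0; 0.03 0 0 0 0 0")

```text
time: 16.25
tool_pos: [543.3, -139.2, 79.5]
orientation: [[-0.011, 1.0, -0.0], [1.0, 0.011, -0.0], [-0.0, -0.0, -1.0]]
wrist_force: [-0.7, -1.8, -0.4]
opening: 42.4
grip_force: 1.0
```

Call:
jog_arm(targets="0.01 0 0 0 0 0; 0.02 0 0 0 0 0; 0.03 0 0 0 0 0")

```text
time: 16.55
tool_pos: [543.3, -135.6, 79.5]
orientation: [[-0.011, 1.0, -0.0], [1.0, 0.011, -0.0], [-0.0, -0.0, -1.0]]
wrist_force: [0.4, -1.7, -0.8]
opening: 42.6
grip_force: 1.0
```

Call:
jog_arm(targets="0.01 0 0 0 0 0; 0.02 0 0 0 0 0; 0.03 0 0 0 0 0")

```text
time: 16.85
tool_pos: [543.2, -132.1, 79.5]
orientation: [[-0.011, 1.0, -0.0], [1.0, 0.011, -0.0], [-0.0, -0.0, -1.0]]
wrist_force: [-0.0, -1.8, -0.2]
opening: 42.8
grip_force: 1.1
```

Call:
jog_arm(targets="0.01 0 0 0 0 0; 0.02 0 0 0 0 0; 0.03 0 0 0 0 0")

```text
time: 17.15
tool_pos: [543.2, -128.5, 79.5]
orientation: [[-0.011, 1.0, -0.0], [1.0, 0.011, -0.0], [-0.0, -0.0, -1.0]]
wrist_force: [0.5, -2.9, -1.7]
opening: 42.6
grip_force: 1.2
```

Call:
jog_arm(targets="0.01 0 0 0 0 0; 0.02 0 0 0 0 0; 0.03 0 0 0 0 0")

```text
time: 17.45
tool_pos: [543.1, -125.7, 79.6]
orientation: [[-0.01, 1.0, 0.0], [1.0, 0.01, -0.002], [-0.002, 0.0, -1.0]]
wrist_force: [0.1, -9.2, -1.3]
opening: 42.8
grip_force: 4.5
```

Call:
jog_arm(targets="0.01 0 0 0 0 0; 0.02 0 0 0 0 0; 0.03 0 0 0 0 0")

```text
time: 17.75
tool_pos: [543.0, -125.1, 79.9]
orientation: [[-0.008, 1.0, 0.0], [1.0, 0.008, -0.008], [-0.008, 0.0, -1.0]]
wrist_force: [-0.3, -21.2, -1.9]
opening: 42.6
grip_force: 10.0
```

The stop is felt: force rose from 2 N to 21 N while the TCP stayed near y≈−125. Backing off gently and lifting.

Call:
jog_arm(targets="-0.03 0 0 0 0 0; -0.06 0 0 0 0 0; -0.15 0 0 0 0 0; -0.4 0 0 0 0 0; -0.4 0 -0.5 0 0 0; -0.4 0 -0.95 0 0 0; -0.4 0 -0.95 0 0 0; -0.4 0 -0.95 0 0 0")

```text
time: 18.55
tool_pos: [545.0, -169.9, 197.6]
orientation: [[-0.011, 1.0, 0.007], [1.0, 0.011, -0.002], [-0.002, 0.007, -1.0]]
wrist_force: [0.4, -0.5, 0.1]
opening: 42.6
grip_force: 0.0
```

Call:
jog_arm(targets="0.4 -0.6 0 0 0 0; 0.9 -1 0 0 0 0; 0.95 -1 0 0 0 0; 0.95 -1 0 0 0 0; 0.95 -1 0 0 0 0; 0.95 -1 0 0 0 0")

```text
time: 19.15
tool_pos: [422.4, -56.6, 192.2]
orientation: [[-0.011, 1.0, -0.001], [1.0, 0.011, 0.0], [0.0, -0.001, -1.0]]
wrist_force: [0.4, -0.1, -0.3]
opening: 43.0
grip_force: 0.0
```

```bash
python3 - <<'E'
from h import *
c=cam("top"); cv2.imwrite("pics/t5.png",cv2.resize(c[0][195:325,200:360,::-1],None,fx=4.5,fy=4.5,interpolation=cv2.INTER_CUBIC)); print(bot.read_state()["tool_pos"])
E
```

```text
[422.6562611  -57.00556263 192.43163276]
```

View pics/t5.png

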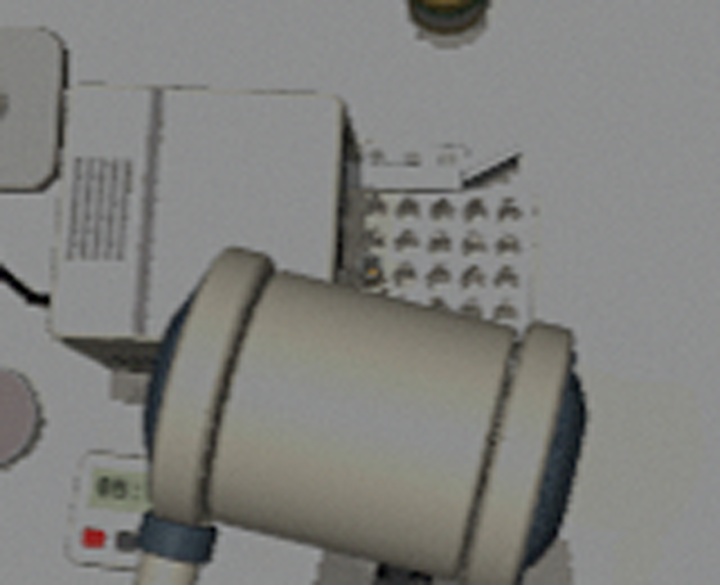

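The rack sits in the lane and under the hood with its trailing end at u≈537, straight, with the visible tube upright. Now gripping the lever post.

Call:
jog_arm(targets="0.02 -0.02 0.3 0 0 0; 0.02 -0.02 0.54 0 0 0; 0.02 -0.02 0.54 0 0 0; 0.02 -0.02 0.54 0 0 0; 0.02 -0.02 0.54 0 0 0")

```text
time: 19.7
tool_pos: [421.0, -54.8, 130.4]
orientation: [[-0.01, 1.0, 0.002], [1.0, 0.01, -0.0], [-0.001, 0.002, -1.0]]
wrist_force: [-0.6, 0.5, -0.4]
opening: 42.8
grip_force: 0.0
```

Call:
jog_arm(targets="0 0 0 0 0 0; 0 0 0 0 0 0; 0 0 0 0 0 0; 0 0 0 0 0 0; 0 0 0 0 0 0; 0 0 0 0 0 0; 0 0 0 0 0 0", claw=-1, newtons=25)

```text
time: 20.4
tool_pos: [420.6, -54.4, 130.2]
orientation: [[-0.011, 1.0, 0.002], [1.0, 0.011, -0.001], [-0.001, 0.002, -1.0]]
wrist_force: [-2.1, -0.7, 5.2]
opening: 17.5
grip_force: 24.5
```

Call:
jog_arm(targets="-0.054 0.011 0 0 0 0; -0.108 0.026 0 0 0 0; -0.155 0.045 0 0 0 0; -0.2 0.068 0 0 0 0; -0.243 0.095 0 0 0 0; -0.285 0.125 0 0 0 0; -0.323 0.159 0 0 0 0; -0.357 0.196 0 0 0 0; -0.357 0.196 0 0 0 0")

```text
time: 21.3
tool_pos: [442.6, -99.2, 129.8]
orientation: [[-0.009, 1.0, -0.004], [1.0, 0.009, -0.005], [-0.005, -0.005, -1.0]]
wrist_force: [-12.3, -9.0, 9.2]
opening: 17.5
grip_force: 25.3
```

Gripped post is following, but the force shows I'm slightly inside its arc. Refit the pivot to (490,−49) and continue.

Call:
jog_arm(targets="-0.04 0.02 0 0 0 0; -0.08 0.047 0 0 0 0; -0.107 0.09 0 0 0 0; -0.132 0.135 0 0 0 0; -0.152 0.182 0 0 0 0; -0.168 0.231 0 0 0 0; -0.168 0.231 0 0 0 0")

```text
time: 22.0
tool_pos: [471.8, -118.2, 129.5]
orientation: [[-0.01, 1.0, -0.001], [1.0, 0.01, -0.003], [-0.003, -0.001, -1.0]]
wrist_force: [-3.4, -5.6, 4.2]
opening: 17.3
grip_force: 25.3
```

Call:
jog_arm(targets="-0.014 0.05 0 0 0 0; -0.024 0.1 0 0 0 0; -0.027 0.135 0 0 0 0; -0.028 0.165 0 0 0 0; -0.028 0.165 0 0 0 0")

```text
time: 22.5
tool_pos: [489.9, -120.6, 129.1]
orientation: [[-0.01, 1.0, -0.006], [1.0, 0.01, -0.002], [-0.002, -0.006, -1.0]]
wrist_force: [-12.5, -4.0, 8.3]
opening: 17.4
grip_force: 25.6
```

```bash
python3 - <<'E'
from scipy.optimize import least_squares as L
import numpy as np
from cell import bot
s=bot.read_state(); p=s["tool_pos"][:2]; print(p,s["wrist_force"])
Q=np.array([[420.6,-54.4],[442.6,-99.2],[471.8,-118.2],p])
r=L(lambda c:np.hypot(*(Q-c).T)-70,[490,-48]);c=r.x;d=p-c;print(c,r.fun,np.degrees(np.arctan2(-d[1],-d[0])))
E
```

```text
[ 489.85964257 -120.62921222] [-12.47942251  -4.0256384    8.2987073 ]
[491.14541882 -50.37449953] [ 0.66017811 -1.14807784  0.53044551  0.26647761] 88.9515104946146
```

Call:
jog_arm(targets="0 0 0 0 0 0; 0 0 0 0 0 0; 0 0 0 0 0 0; 0 0 0 0 0 0; 0 0 -0.1 0 0 0; 0 0 -0.4 0 0 0; 0 0 -0.8 0 0 0; 0 0 -0.8 0 0 0", claw=0)

```text
time: 23.3
tool_pos: [493.9, -120.4, 233.7]
orientation: [[-0.011, 1.0, 0.013], [1.0, 0.011, -0.004], [-0.004, 0.013, -1.0]]
wrist_force: [0.2, -0.6, 0.4]
opening: 42.7
grip_force: 0.0
```

Call:
jog_arm(targets="-1 -0.5 0 0 0 0; -1 -0.5 0 0 0 0; -1 -0.5 0 0 0 0; -1 -0.5 0 0 0 0")

```text
time: 23.7
tool_pos: [431.4, -243.5, 225.3]
orientation: [[-0.006, 1.0, 0.0], [1.0, 0.006, -0.002], [-0.002, 0.0, -1.0]]
wrist_force: [0.8, 0.6, -0.8]
opening: 43.0
grip_force: 0.0
```

Call:
jog_arm(targets="-0.8 0 0 0 0 0; -0.8 0 0 0 0 0; -0.8 0 0 0 0 0; -0.8 0 0 0 0 0")

```text
time: 24.1
tool_pos: [434.2, -336.6, 224.5]
orientation: [[-0.009, 1.0, -0.0], [1.0, 0.009, 0.001], [0.001, -0.0, -1.0]]
wrist_force: [0.5, 1.1, -0.6]
opening: 42.7
grip_force: 0.0
```

```bash
python3 - <<'E'
from h import *
c=cam("top"); cv2.imwrite("pics/t6.png",cv2.resize(c[0][165:325,190:400,::-1],None,fx=3.7,fy=3.7,interpolation=cv2.INTER_CUBIC)); print(bot.read_state()["tool_pos"])
E
```

```text
[ 434.3986812  -335.81216876  224.76155545]
```

View pics/t6.png

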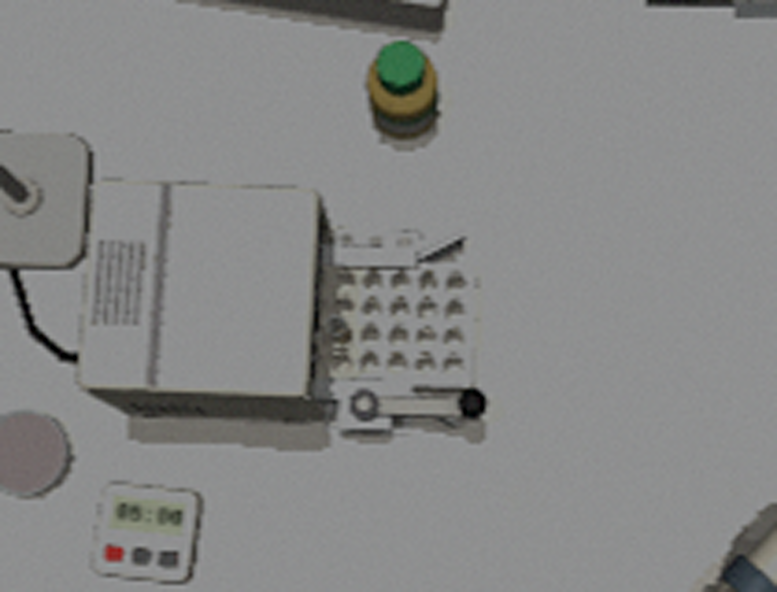

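The lever lies along the rack (pivot (363,405), post (472,403)). The rack's trailing edge is unmoved at full-image u≈319, and the bystanders are in place. Handing in.

```bash
python3 -c "
from cell import bot
print(bot.sign_off())"
```

```text
the job is handed in; nothing more can be done
None
```

The rack is home against the end stop (I felt it, pressing to about 21 N), the cam lever is closed to about 89°, and the job is handed in at about 24 s. The sign-off gave no verdict, and only one of the five tubes was visible (standing) in the last view.

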